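# Pack a stockroom bin in two layers and press every lid home

### The arm

A 6-joint arm with a two-finger parallel gripper is mounted at the origin on the work surface. World frame = base frame: x ahead of the robot, y to its left, z up, the work surface at z = 0. Lengths are in m, angles in rad, forces in N, time in s.
With the tool pointing down it reaches from about 0.35 to 0.875 m from the base axis. Payload 15.5 kg.
Tool frame: the origin (TCP) lies on the mounting face of the last link; the fingertips stand 173 mm ahead of it and the grasp point (between the pads) lies 155 mm ahead of it; z points along the fingers, y is the line along which they close (so a half turn about z gives the same grasp; the last joint's range is limited). The gripper opens to 85 mm and grips with 20 to 120 N. Pads are 22 mm wide; open, the fingers measure 114 mm over their backs; the gripper's body (76 mm by 85 mm) begins 54 mm behind the grasp point. The pads swing forward as they close: fully open they stand 13 mm farther back than shut.
Start: joints at [1.121, 0.494, 1.345, -0, 1.302, -0.096], TCP at [0.217, 0.586, 0.405] pointing down, gripper open.
Joint ranges: [-2.91, 2.91], [-0.82, 2.16], [0.22, 2.67], [-1.22, 4.37], [0.12, 2.79], [-3.08, 3.08]. Speed limits (rad/s): [1.89, 1.89, 2.57, 3.01, 3.01, 3.01].

### API

Orientations are given as a rotation vector (axis times angle).
In Python, from plant import manip, cams, models gives the robot as it stands. The module is installed in compiled form; this text tells all that it offers. Calls block until the motion is done:
- manip.movep(position, orientation): joint-space move of the TCP to a pose.
- manip.move_l(position, speed=0.15, orientation=None, max_force=None): straight line of the TCP; orientation=None keeps the orientation; speed is the mean speed in m/s. With max_force (N) it stops when the force on the tool has changed by that much, and returns True; else False.
- manip.move_j(angles): joint-space move.
- manip.command_gripper(opening, grip_force=None): finger opening in m; grip_force is the grip in N (None keeps the last); returns when the fingers have stopped.
- manip.wait(seconds).
- manip.solve_ik(position, orientation): joint angles nearest the present ones, or None.
- manip.state(): the state.
- cams.grab_frame(name): name is "side" or "top"; returns a dict with "frame" (384x512x3 uint8, red, green, blue), "range_z" (384x512 float32, m along the optical axis (not along the pixel's ray), 0 where there is no reading), "fx", "fy", "cx", "cy" (pixels), "R" (3x3) and "t" (3): a world point X has camera coordinates R X + t. Camera axes: x right, y down, z forward; pixel columns grow to the right and rows downward; lengths in m; the calibration is good to about 2 mm. A picture is of the moment at which its call begins.
A pose or a line that the arm cannot do raises manip.IKError and nothing moves.
- manip.hand_in(): hands the job in; it is judged then, once.
Trained networks look in the newest picture that a camera, given by its name, has taken for a name from the list of things; names that differ only in an ending like _2 or _b are one class to them, and where a whole thing is asked for, a point or a joint stands for the part that bears it (a point fixed in the world has none). Each returns a list of dicts, best first, with "score" (0 to 1); they miss things now and then, are a little off and sometimes report something else, mostly with a low value. They report only what shows in the picture. A call takes as long as a camera call.
- models.spot_in(thing, camera): "location" ([column, row] in pixels, amid what is visible of it).
- models.masks_of(thing, camera): "pixels" (384x512 bool, what is visible of it) and "location" ([column, row] in pixels, amid what is visible of it).
- models.tip_of(thing, camera): "location" ([column, row] in pixels: a listed point, or the origin of a listed thing).
The state is a dict: "clock": time; "joint_pos": joint angles; "qd": joint speeds; "joint_efforts": joint torques, N m; "tcp_pos": TCP position; "ee_rot": TCP orientation; "force": force on the tool from outside, world axes, zero at the start; "wrist_torque": the same for the moment, N m; "grip_width": finger opening in m; "finger_force": force on a finger pad.
Only numpy, scipy, OpenCV 4.12 (cv2) and the standard library are available. Lean on these libraries where they do the work, as an engineer would, in place of code of your own. Each camera call takes 0.05 s, during which the arm holds its last target. There are 200 camera calls.

### The job

Pack the picking bin: stand the two large tubs end to end on its floor and press their lids down until they are fully home, then lay the separator sheet flat on top of them between the bin's end walls. Stand all the small tubs upright in a row along the middle of the sheet and press their lids fully home too. Leave the tape roll, the carton and the white box where they are.

Things in the scene. Friction and masses are not known exactly. Their poses are not given: they have to be found in the camera images.
- bin: Black plastic picking bin, red edging, fixed, open at the top. Origin: centre of its underside; x along its length, y across. Inside 204 (x) by 68 mm (y), floor and walls 4 mm thick. End walls (x = -104 and +104 mm) 70 mm high; the long sides are cut down in a wide U to a 14 mm sill, except the last 12 mm at each corner, 70 mm high. Home lids of large tubs in it lie 52 mm above its underside.
- sheet: Separator sheet: stiff grey fluted plastic board, 194 (x) by 60 (y) by 8 mm (z), about 60 g, lying flat on the counter in front of the bin. Origin: centre of its underside, z up.
- big1: Large component tub, pale grey plastic with a white lid: 92 (x) by 54 (y) mm, body 40 mm high, 48 mm high overall with the lid home, about 0.25 kg. Origin: centre of its underside, z up.
- big2: The other large tub, the same as big1.
- small1: Small component tub of the same plastics: 43 by 43 mm, body 30 mm high, 36 mm overall with the lid home, about 0.12 kg. Origin: centre of its underside, z up. Two to four of the small tubs are there; an absent one reads None. Four fit in a row along the sheet with about 5 mm between them.
- small2: Another small tub like small1; may be absent (None).
- small3: Another small tub like small1; may be absent (None).
- small4: Another small tub like small1; may be absent (None).
- big1_lid (a joint): Lid of big1: how far it stands proud of its fully home position, in m: 0 is fully home, 0.008 the most. A tight push-fit: it stays where it is left and slides straight down under about 7 N of downward push on its flat top; pushing it down anywhere on the top does. The lid is 2 mm narrower than the tub and its top is 48 mm plus this value above the tub's underside.
- big2_lid (a joint): Lid of big2: how far it stands proud of its fully home position, in m: 0 is fully home, 0.008 the most. A tight push-fit: it stays where it is left and slides straight down under about 7 N of downward push on its flat top; pushing it down anywhere on the top does. The lid is 2 mm narrower than the tub and its top is 48 mm plus this value above the tub's underside.
- small1_lid (a joint): Lid of small1: how far it stands proud of its fully home position, in m: 0 is fully home, 0.008 the most. A tight push-fit: it stays where it is left and slides straight down under about 7 N of downward push on its flat top; pushing it down anywhere on the top does. The lid is 2 mm narrower than the tub and its top is 36 mm plus this value above the tub's underside.
- small2_lid (a joint): Lid of small2: how far it stands proud of its fully home position, in m: 0 is fully home, 0.008 the most. A tight push-fit: it stays where it is left and slides straight down under about 7 N of downward push on its flat top; pushing it down anywhere on the top does. The lid is 2 mm narrower than the tub and its top is 36 mm plus this value above the tub's underside.
- small3_lid (a joint): Lid of small3: how far it stands proud of its fully home position, in m: 0 is fully home, 0.008 the most. A tight push-fit: it stays where it is left and slides straight down under about 7 N of downward push on its flat top; pushing it down anywhere on the top does. The lid is 2 mm narrower than the tub and its top is 36 mm plus this value above the tub's underside.
- small4_lid (a joint): Lid of small4: how far it stands proud of its fully home position, in m: 0 is fully home, 0.008 the most. A tight push-fit: it stays where it is left and slides straight down under about 7 N of downward push on its flat top; pushing it down anywhere on the top does. The lid is 2 mm narrower than the tub and its top is 36 mm plus this value above the tub's underside.
- tape: Bystander: cardboard-brown roll of tape lying flat on the counter beside the tubs, 84 mm across, 36 mm high. Origin: centre of its underside.
- carton: Bystander: brown carton, 85 by 120 by 75 mm, behind the bin. Origin: centre of its underside.
- whitebox: Bystander: flat white product box, 90 by 90 by 40 mm, behind the bin. Origin: centre of its underside.

How it is judged:
On the way, in this order (a step that is already met when the one before it is completed fails the run):
1. both large tubs stand upright in the bin with their lids fully home (x of big1 in the frame of bin between -0.06 and 0.06 m and y of big1 in the frame of bin between -0.014 and 0.014 m and z of big1 in the frame of bin between 0.001 and 0.0065 m and angle between each of big1, big2's own z axis and vertical below 0.06 rad and value of joint each of big1_lid, big2_lid below 0.0018 m and x of big2 in the frame of bin between -0.06 and 0.06 m and y of big2 in the frame of bin between -0.014 and 0.014 m and z of big2 in the frame of bin between 0.001 and 0.0065 m), for 0.2 s.
2. the separator sheet lies flat on the two large tubs inside the bin, let go (all of step 1 and x of sheet in the frame of bin between -0.01 and 0.01 m and y of sheet in the frame of bin between -0.01 and 0.01 m and z of sheet in the frame of bin between 0.0495 and 0.055 m and angle between sheet's own z axis and vertical below 0.04 rad and angle between the x axis of sheet and the x axis of bin, either way round below 0.12 rad and contact force between the fingers and sheet below 0.1 N), for 0.3 s.
At the end, for the whole second after the job is handed in: Large tubs upright in the bin, within 14 mm of its centre line; sheet flat on them, within 10 mm of the bin's centre and 0.12 rad; small tubs upright on the sheet, within 14 mm of its long centre line and 80 mm of its middle; every lid within 1.8 mm of home; all at rest (all of step 1 and x of sheet in the frame of bin between -0.01 and 0.01 m and y of sheet in the frame of bin between -0.01 and 0.01 m and z of sheet in the frame of bin between 0.0495 and 0.055 m and angle between sheet's own z axis and vertical below 0.04 rad and angle between the x axis of sheet and the x axis of bin, either way round below 0.12 rad and x of small1 in the frame of sheet between -0.08 and 0.08 m and y of small1 in the frame of sheet between -0.014 and 0.014 m and z of small1 in the frame of sheet between 0.006 and 0.0105 m and angle between each of small1, small2, small3, small4's own z axis and vertical below 0.06 rad and value of joint each of small1_lid, small2_lid, small3_lid, small4_lid below 0.0018 m and x of small2 in the frame of sheet between -0.08 and 0.08 m and y of small2 in the frame of sheet between -0.014 and 0.014 m and z of small2 in the frame of sheet between 0.006 and 0.0105 m and x of small3 in the frame of sheet between -0.08 and 0.08 m and y of small3 in the frame of sheet between -0.014 and 0.014 m and z of small3 in the frame of sheet between 0.006 and 0.0105 m and x of small4 in the frame of sheet between -0.08 and 0.08 m and y of small4 in the frame of sheet between -0.014 and 0.014 m and z of small4 in the frame of sheet between 0.006 and 0.0105 m and linear speed of each of big1, big2, small1, small2, small3, small4, sheet below 0.02 m/s); the robot touches nothing.
It fails at once if the tape roll is pushed more than 5 cm from its place (distance of tape from where it was at the start of the episode above 0.05 m).
It fails at once if the carton is pushed more than 5 cm from its place (distance of carton from where it was at the start of the episode above 0.05 m).
It fails at once if the white box is pushed more than 5 cm from its place (distance of whitebox from where it was at the start of the episode above 0.05 m).
Of small1, small2, small3, small4 only 2 to 4 are there at a start; the rules pass over those that are not, and their reading is None.
At some moment in a run one of big1, big2, sheet may be knocked a few centimetres aside while the robot is not near it.
It also fails if it takes over 210 s, if anything falls off the work surface, if the arm or the gripper's body presses on something with over 40 N, if the wrist force passes 120 N, or if a joint passes its speed limit or range.

## Working session

There is one attempt and no reset: what is moved stays moved. The work goes in short steps, each a Python script; the robot and the scene stay as the last script left them, time stands still between calls to the robot, and variables do not carry over. Pictures are saved under pics/ and viewed, at most 14 in all, crops included, and the job is handed in when it is done.

```bash
mkdir -p pics
cat > h.py <<'E'
import numpy as np, cv2
from plant import manip, cams, models
def cloud(f):
    z=f["range_z"]; v,u=np.mgrid[:z.shape[0],:z.shape[1]]
    P=np.stack([(u-f["cx"])/f["fx"]*z,(v-f["cy"])/f["fy"]*z,z],-1)
    W=(P-np.array(f["t"]))@np.array(f["R"]); W[z==0]=np.nan
    return W
def save(f,n,s=1.5): cv2.imwrite(f"pics/{n}.png",cv2.resize(f["frame"][:,:,::-1],None,fx=s,fy=s))
E
python3 - <<'E'
from h import *
print(manip.state())
for c in("top","side"):
    f=cams.grab_frame(c); save(f,c+"0"); R=np.array(f["R"]);print(c,-R.T@np.array(f["t"]),R[2],f["fx"])
    W=cloud(f)
    for t in("bin","sheet","big1","small1","tape","carton","whitebox"):
        for m in models.masks_of(t,c):
            p=W[m["pixels"]]; p=p[~np.isnan(p[:,0])]
            if len(p)<5: continue
            zt=np.percentile(p[:,2],95); q=p[p[:,2]>zt-0.006]
            r=cv2.minAreaRect((q[:,:2]*1000).astype(np.float32))
            print(t,round(m["score"],2),np.round(m["location"]),len(p),"ztop",round(zt,4),np.round(r[0],1),np.round(r[1],1),round(r[2],1))
E
```

```text
{'clock': 0.0, 'joint_pos': array([ 1.12049337e+00,  4.94184391e-01,  1.34614943e+00, -1.21240165e-05,
        1.30247747e+00, -9.55266456e-02]), 'qd': array([ 0.00161093,  0.00094345,  0.00227611, -0.00105848, -0.00020669,
       -0.00131625]), 'joint_efforts': array([-2.29561665e-03, -8.82154727e+01, -3.83871996e+01, -4.59303355e-04,
        1.01301708e-02, -1.61218588e-05]), 'tcp_pos': array([0.21706071, 0.58593459, 0.40409317]), 'ee_rot': array([-5.54302245e-01, -3.09198269e+00,  1.84815381e-03]), 'force': array([ 0.88392936,  0.26656229, -0.26584846]), 'wrist_torque': array([ 0.01834878,  0.06907728, -0.03950298]), 'finger_force': 0.0, 'grip_width': 0.08536298857084151}
top [0.42574824 0.00602061 1.28779415] [ 0.15712302  0.0123173  -0.98750222] 382.2383321239954
bin 0.83 [267. 195.] 1561 ztop 0.0678 [606.8 -44.1] [213.4  77.8] 85.6
sheet 0.81 [263. 240.] 1066 ztop 0.0123 [443.3 -14.4] [193.2  59.8] 79.2
big1 0.7 [344. 203.] 570 ztop 0.0572 [ 586.5 -295.6] [52.7 89.1] 58.3
big1 0.61 [170. 204.] 546 ztop 0.0584 [576.6 289.3] [52.2 89.4] 89.1
small1 0.77 [139. 234.] 210 ztop 0.045
[... 794 characters left out ...]
] 707 ztop 0.0431 [ 468.4 -400.9] [43.  40.6] 53.3
small1 0.73 [175. 180.] 344 ztop 0.0421 [445.5 239.8] [44.5 44.6] 28.9
small1 0.69 [317. 324.] 739 ztop 0.0431 [ 468.4 -400.9] [43.  40.6] 53.3
small1 0.67 [162. 155.] 296 ztop 0.0415 [462.2 387.2] [46.  44.2] 37.0
tape 0.56 [201. 138.] 387 ztop 0.0352 [616.1 423.8] [81.7 81.7] 86.6
tape 0.48 [363. 210.] 2435 ztop 0.0748 [ 778.1 -178.9] [ 91.1 122.4] 6.4
carton 0.63 [361. 208.] 2334 ztop 0.0748 [ 778.2 -179.3] [ 91.1 121.6] 6.4
carton 0.43 [175. 174.] 152 ztop 0.0426 [445.5 239.8] [44.5 44.6] 28.9
whitebox 0.71 [300. 169.] 873 ztop 0.04 [779.   99.6] [95.5 90.7] 79.2
whitebox 0.28 [276. 211.] 2239 ztop 0.0665 [608.6 -47.4] [218.4  75.9] 85.9
```

View pics/top0.png

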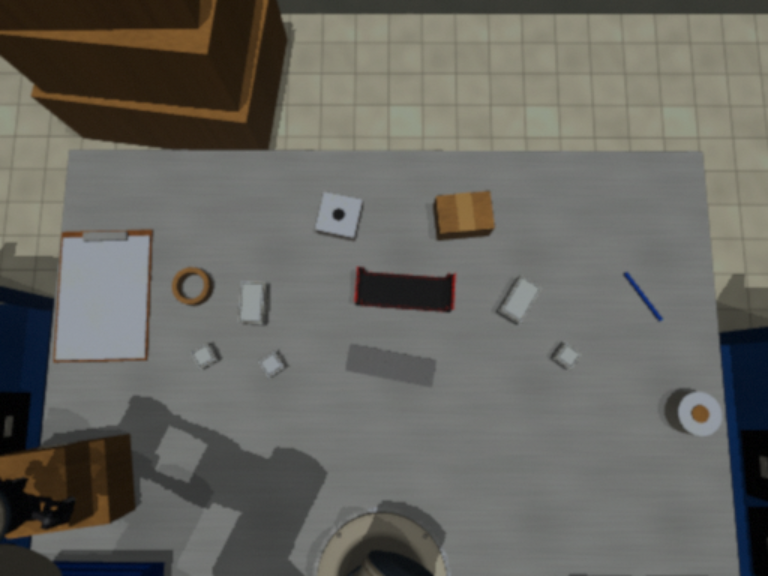

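View pics/side0.png

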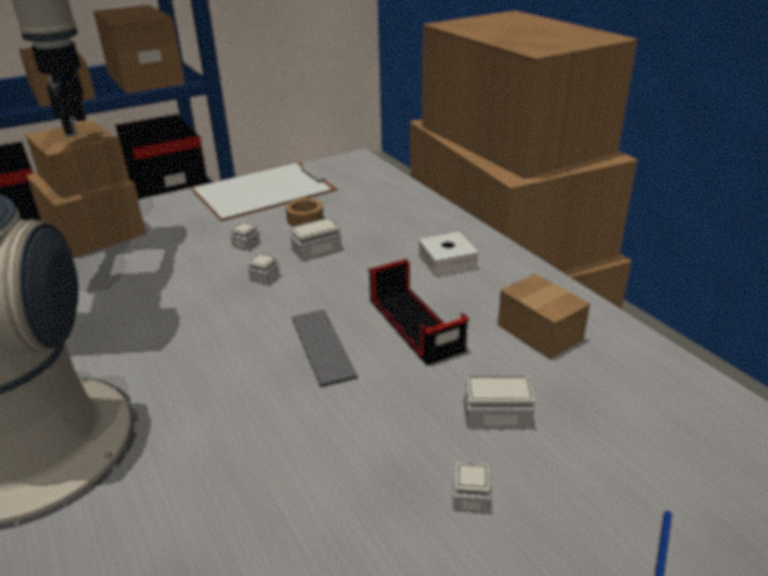

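The top view shows the bin at about (405,290), the sheet at (390,365), the large tubs at (253,303) and (519,300), and three small tubs at (205,355), (272,364) and (566,355). The side view agrees, and the lids stand about 6 mm proud. The tops read about 4 mm higher in the top camera than in the side one, so I'll average the two cameras in xy.

```bash
cat >> h.py <<'E'
from scipy.spatial.transform import Rotation as Ro
SIZE=dict(bin=(212,76),sheet=(194,60),big1=(90,52),small1=(41,41))
def see(t,c):
    """[(x,y,long-axis angle,ztop,score)] in m/rad for plausible detections, no duplicates"""
    W=cloud(cams.grab_frame(c)); out=[]
    for m in models.masks_of(t,c):
        p=W[m["pixels"]]; p=p[~np.isnan(p[:,0])]
        if len(p)<40: continue
        zt=np.percentile(p[:,2],90); q=p[abs(p[:,2]-zt)<0.007]
        r=cv2.minAreaRect((q[:,:2]*1000).astype(np.float32)); w,h=r[1]
        a=np.deg2rad(r[2]+(0 if w>=h else 90)); S=SIZE[t]
        if abs(max(w,h)-S[0])>13 or abs(min(w,h)-S[1])>13: continue
        x,y=np.array(r[0])/1000
        if any(np.hypot(x-o[0],y-o[1])<.03 for o in out): continue
        out.append((x,y,a,zt,m["score"]))
    return out
D=np.array([2.1,-4.9])/1000     # side minus top, found by comparison of all things
def find(t,near=None):
    """mean of both cameras"""
    A=see(t,"top"); B=see(t,"side"); res=[]
    for x,y,a,z,s in A:
        b=[o for o in B if np.hypot(o[0]-x-D[0],o[1]-y-D[1])<.015]
        if b: res.append(((x+b[0][0])/2,(y+b[0][1])/2,a,(z+b[0][3])/2))
        else: res.append((x+D[0]/2,y+D[1]/2,a,z-.002))
    for o in B:
        if not any(np.hypot(o[0]-x-D[0],o[1]-y-D[1])<.015 for x,y,*_ in A): res.append((o[0]-D[0]/2,o[1]-D[1]/2,o[2],o[3]+.002))
    if near is not None: res.sort(key=lambda o:np.hypot(o[0]-near[0],o[1]-near[1]))
    return np.array(res)
def ori(a,p):
    best=None
    for k in (-1,0,1):
        b=a+k*np.pi; y=np.array([np.cos(b),np.sin(b),0]); z=np.array([0,0,-1.])
        rv=Ro.from_matrix(np.stack([np.cross(y,z),y,z],1)).as_rotvec()
        q=manip.solve_ik(p,rv)
        if q is not None and (best is None or abs(q[5])<best[0]-.01): best=(abs(q[5]),rv)
    return best[1]
UP=.34
def over(x,y,a,z=UP):
    p=[x,y,z]; manip.movep(p,ori(a,p))
def up(z=UP,v=.25):
    p=manip.state()["tcp_pos"]; manip.move_l([p[0],p[1],z],v)
def pick(x,y,a,h,width,force=45):
    """a: closing direction; h: TCP height less 155 mm"""
    manip.command_gripper(width+.012); over(x,y,a)
    manip.move_l([x,y,h+.155+.03],.25)
    hit=manip.move_l([x,y,h+.155],.06,max_force=8)
    manip.command_gripper(width-.01,force); s=manip.state()
    print("grip",hit,s["grip_width"],s["finger_force"],s["tcp_pos"][2],s["clock"]); up()
    return s["tcp_pos"][2]
def place(x,y,a,z,width):
    """z: TCP height at release"""
    over(x,y,a); manip.move_l([x,y,z+.03],.2); hit=manip.move_l([x,y,z-.002],.03,max_force=6)
    s=manip.state(); print("place",hit,s["tcp_pos"]-[x,y,z],s["grip_width"])
    manip.command_gripper(width+.01); up()
E
python3 - <<'E'
from h import *
b=find("bin"); print(b); np.save("bin.npy",b[0]); x,y,a,_=b[0]
u=np.array([np.cos(a),np.sin(a)]); 
if u[1]<0:u=-u
print(find("big1"))
for g,s in (((.58,.286),1),((.588,-.299),-1)):
    t=find("big1",g)[0]; print(t)
    z=pick(t[0],t[1],t[2]-np.pi/2,.029,.054)
    c=np.array([x,y])+s*.0485*u
    place(c[0],c[1],a-np.pi/2,z+.004,.054)
over(.3,.45,0)
for c in("top","side"):
    f=cams.grab_frame(c);save(f,c+"1")
print(find("big1"),find("sheet"),manip.state()["clock"])
E
```

```text
[[ 0.60760031 -0.04662329  1.4994296   0.04786572]]
[[ 0.57757614  0.28599387  3.11182264  0.0552944 ]
 [ 0.58781546 -0.29834912  2.59784047  0.0546621 ]]
[0.57801831 0.2871983  3.12008563 0.05533925]
grip False 0.05348640705296676 48.254510164260864 0.1844534239283158 5.0167
place True [-1.17151315e-04  1.55248542e-05 -1.38339860e-05] 0.05350845781605388
[ 0.5884292  -0.29794667  2.55989036  0.05474551]
grip False 0.05348299852951803 47.96414494514465 0.18457454727569067 13.0083
place True [-1.06535860e-04  4.30047132e-05 -2.29694876e-05] 0.0533403607004612
[[ 6.00608856e-01 -9.26696396e-02  1.56952640e+00  5.89063649e-02]
 [ 6.08284009e-01  9.98493958e-04  1.51505344e+00  5.95709306e-02]] [[ 0.444701   -0.01637002  1.38279633  0.0098849 ]] 20.5
```

Run:
```python
import cv2,numpy as np
a=cv2.imread("pics/top1.png")[240:420,320:500];b=cv2.imread("pics/side1.png")[230:410,290:490]
cv2.imwrite("pics/c1.png",np.hstack([cv2.resize(a,(400,400)),cv2.resize(b,(400,400))]))
```

```text
(no output)
```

View pics/c1.png

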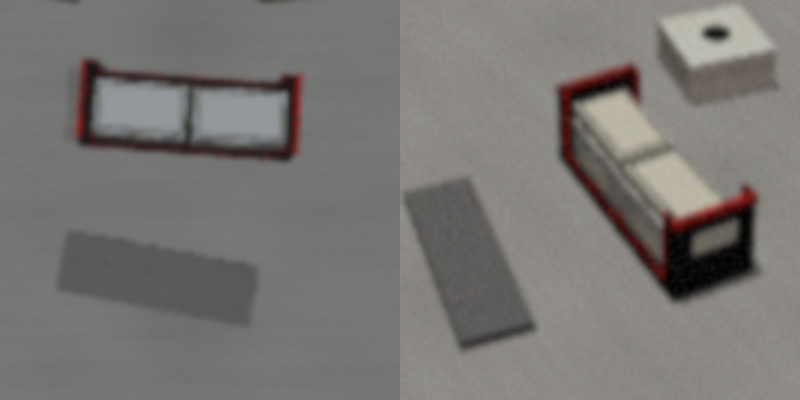

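Both tubs sit squarely in the bin, with the gap between them at crop (189,108), mid-bin. The sheet is undisturbed. Next I'll press the lids.

```bash
cat >> h.py <<'E'
def press(x,y,a,zhome,F=30):
    """zhome: world height of the lid top when home"""
    over(x,y,a,zhome+.173+.05); manip.move_l([x,y,zhome+.173+.013],.15)
    hit=manip.move_l([x,y,zhome+.173-.004],.03,max_force=F); s=manip.state()
    print("press",hit,"tip above home",s["tcp_pos"][2]-.173-zhome,s["force"][2]); up(zhome+.173+.05)
def rim():
    """bin centre and axis from the red edging of the tall ends"""
    out=[]
    for c in("top","side"):
        f=cams.grab_frame(c); W=cloud(f); r,g,b=np.moveaxis(f["frame"].astype(int),2,0)
        m=(r>80)&(r>2*g)&(r>2*b)&(abs(W[...,0]-.607)<.08)&(abs(W[...,1]+.046)<.14)&(W[...,2]>.055)
        q=(W[m][:,:2]*1000).astype(np.float32); R=cv2.minAreaRect(q); out.append(R); print("rim",c,len(q),np.round(R[0],1),np.round(R[1],1),round(R[2],1))
    return out
E
python3 - <<'E'
from h import *
x,y,a,_=np.load("bin.npy"); u=np.array([np.cos(a),np.sin(a)])
manip.command_gripper(0.0)
for s in(1,-1):
    c=np.array([x,y])+s*.0485*u; press(c[0],c[1],a-np.pi/2,.052)
up(); over(.3,.45,0); rim()
for c in ("top","side"): print(np.round(see("big1",c),4)); print(np.round(see("sheet",c),4))
print(manip.state()["clock"])
E
```

```text
press True tip above home 0.0002945943322751818 15.992270746324728
press True tip above home 0.0003124018256431757 13.48075855421209
rim top 49 [608.7 -44.8] [212.   71.5] 86.0
rim side 94 [607.3 -49.2] [212.9  75.3] 86.5
[[ 0.6008 -0.093   1.5422  0.0547  0.65  ]
 [ 0.6078  0.0035  1.4983  0.055   0.58  ]]
[[ 0.4426 -0.015   1.3856  0.0113  0.87  ]]
[[ 0.6108 -0.0044  1.5015  0.0515  0.83  ]]
[[ 0.446  -0.0183  1.3849  0.0082  0.69  ]]
29.2
```

Run:
```python
from h import *
x,y,a=.4443,-.0167,1.385
manip.command_gripper(.068); over(x,y,a-np.pi/2); manip.move_l([x,y,.2],.25)
print(manip.move_l([x,y,.15],.02,max_force=5)); z=manip.state()["tcp_pos"][2]; print("contact",z)
manip.move_l([x,y,z+.003],.05); manip.command_gripper(.05,50); s=manip.state()
print(s["grip_width"],s["finger_force"],s["tcp_pos"],s["force"]); z=s["tcp_pos"][2]; np.save("zs.npy",z)
up(.30,.1); print(manip.state()["grip_width"])
f=cams.grab_frame("side"); save(f,"side2")
```

```text
True
contact 0.16623976700806686
0.058522554489533425 50.51880061626434 [ 0.44430976 -0.01669567  0.16948475] [-0.72746802 -0.26160111 13.45589692]
0.05790778748055036
```

View pics/side2.png

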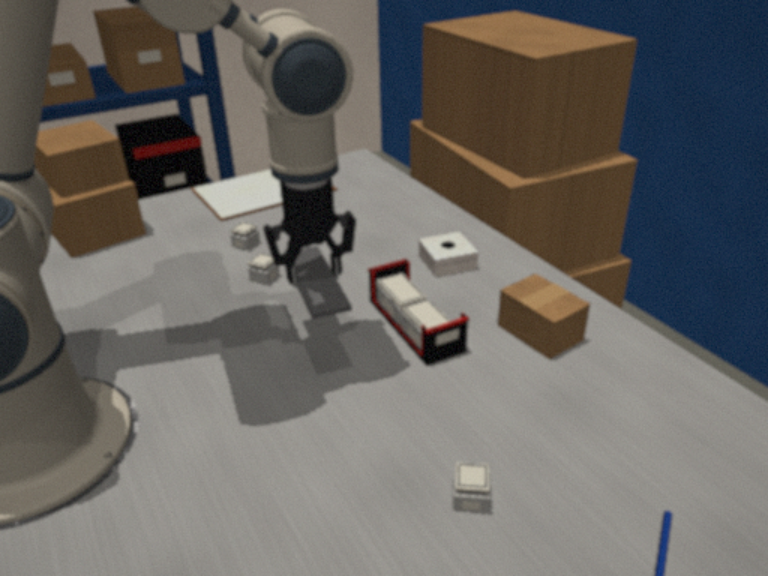

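The sheet hangs in the gripper at about (325,282) and the tubs stay in the bin. I'll check its tilt from the depth image.

```bash
cat >> h.py <<'E'
def sheetfit(c,zlo):
    W=cloud(cams.grab_frame(c)); ms=models.masks_of("sheet",c)
    if not ms: return print(c,"no sheet")
    p=W[ms[0]["pixels"]]; p=p[p[:,2]>zlo]; 
    k=np.c_[p[:,:2]-p[:,:2].mean(0),np.ones(len(p))]; co=np.linalg.lstsq(k,p[:,2],rcond=None)[0]
    r=k@co-p[:,2]; g=abs(r)<.005; co=np.linalg.lstsq(k[g],p[g,2],rcond=None)[0]
    R=cv2.minAreaRect((p[:,:2]*1000).astype(np.float32))
    print(c,round(ms[0]["score"],2),len(p),"slope",np.round(co,4),np.round(R[0],1),np.round(R[1],1),round(R[2],1))
E
python3 - <<'E'
from h import *
print(np.load("zs.npy"),manip.state()["tcp_pos"],manip.state()["grip_width"])
sheetfit("side",.08);sheetfit("top",.08)
E
```

```text
0.16948474619205023 [ 0.44417513 -0.01667319  0.29954284] 0.05823801956251822
side 0.62 1093 slope [-0.003   0.0038  0.1364] [444.3 -17.6] [198.2  60.4] 79.1
top no sheet
```

Run:
```python
from h import *
np.save("bin.npy",[.6077,-.0471,1.501,0])
x,y,a=.6077,-.0471,1.501
place(x,y,a-np.pi/2,float(np.load("zs.npy"))+.052,.060)
over(.3,.45,0); rim()
sheetfit("side",.05);sheetfit("top",.05)
print(np.round(find("small1"),4),manip.state()["clock"])
save(cams.grab_frame("top"),"top3"); save(cams.grab_frame("side"),"side3")
a=cv2.imread("pics/top3.png")[240:420,320:500];b=cv2.imread("pics/side3.png")[230:410,290:490]
cv2.imwrite("pics/c3.png",np.hstack([cv2.resize(a,(400,400)),cv2.resize(b,(400,400))]))
```

```text
place True [-9.94244664e-05  4.16078630e-06  3.69222786e-05] 0.058376902621234246
rim top 50 [608.3 -44.7] [211.4  71.3] 86.0
rim side 113 [608.  -49.2] [214.4  73.6] 86.3
side no sheet
top 0.96 1067 slope [ 0.0012 -0.0011  0.06  ] [604.9 -45. ] [194.6  61.2] 85.5
[[ 0.4618  0.3897  0.5663  0.0433]
 [ 0.4444  0.2417  2.1552  0.0435]
 [ 0.4673 -0.3976  2.5198  0.044 ]] 41.8667
```

View pics/c3.png

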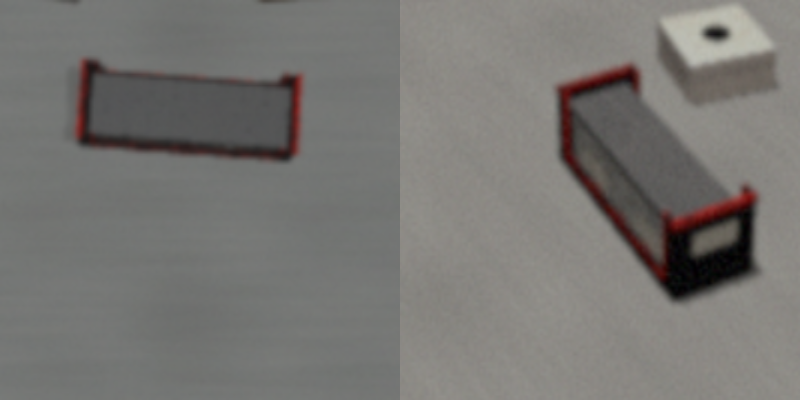

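The sheet lies flat between the end walls (top crop (190,108)), well inside tolerance. Next are the three small tubs.

Run:
```python
from h import *
x,y,a,_=np.load("bin.npy"); u=np.array([np.cos(a),np.sin(a)])
for t,s in zip(((.4618,.3897,.566),(.4444,.2417,.584),(.4673,-.3976,2.52)),(.05,0,-.05)):
    z=pick(t[0],t[1],t[2]-np.pi/2,.022,.043,35)
    c=np.array([x,y])+s*u
    place(c[0],c[1],a-np.pi/2,z+.060,.043)
manip.command_gripper(0.0)
for s in (-.05,0,.05):
    c=np.array([x,y])+s*u; press(c[0],c[1],a-np.pi/2,.096,25)
up(); over(.3,.45,0); rim()
for c in ("top","side"): print(np.round(see("small1",c),4))
save(cams.grab_frame("top"),"top4"); save(cams.grab_frame("side"),"side4")
a=cv2.imread("pics/top4.png")[240:420,320:500];b=cv2.imread("pics/side4.png")[210:410,290:490]
cv2.imwrite("pics/c4.png",np.hstack([cv2.resize(a,(400,400)),cv2.resize(b,(400,400))]));print(manip.state()["clock"])
```

```text
grip False 0.0424013901244235 35.97285747528076 0.17736421036441224 46.0083
place True [-8.35033385e-05  1.86983892e-05 -7.61463504e-05] 0.0423955576028431
grip False 0.04253736575906452 35.98585903644562 0.17729210439024362 53.7333
place True [-9.24582519e-05 -1.95244948e-06 -5.16827018e-05] 0.04283306831319699
grip False 0.04233894284668314 35.87660729885101 0.17738127056911793 61.4
place True [-6.61787255e-05 -3.32552573e-05 -8.68450534e-05] 0.042209711796559475
press True tip above home 0.00018909535553082724 17.40556396591114
press True tip above home 0.00024230613004369572 17.36271953357065
press True tip above home 0.0001828497161193987 15.155085939484817
rim top 48 [608.5 -44.9] [211.4  71.1] 86.0
rim side 90 [609.  -49.6] [210.8  74.4] 86.0
[[ 0.6041 -0.042   3.0516  0.0985  0.74  ]
 [ 0.6084  0.0048  1.47    0.0982  0.71  ]
 [ 0.6007 -0.0914  1.4809  0.0989  0.51  ]]
[[ 6.1070e-01  1.1000e-03  1.4225e+00  9.5400e-02  6.9000e-01]
 [ 6.0420e-01 -9.2200e-02  1.5099e+00  9.5100e-02  6.3000e-01]
 [ 6.0650e-01 -4.7100e-02  1.4725e+00  9.5700e-02  6.1000e-01]]
73.7167
```

View pics/c4.png

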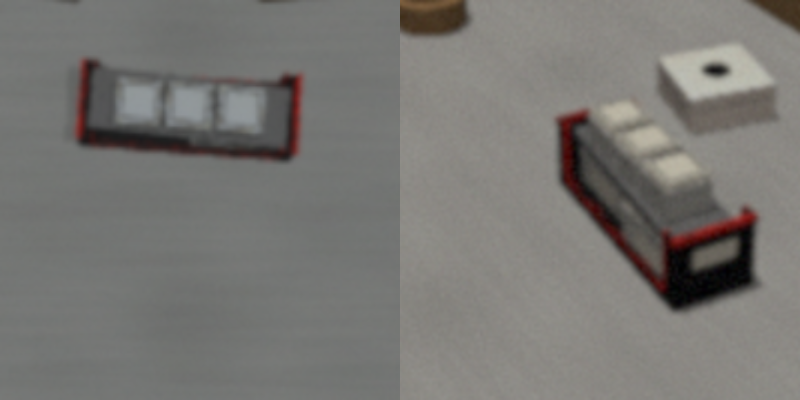

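View pics/top4.png

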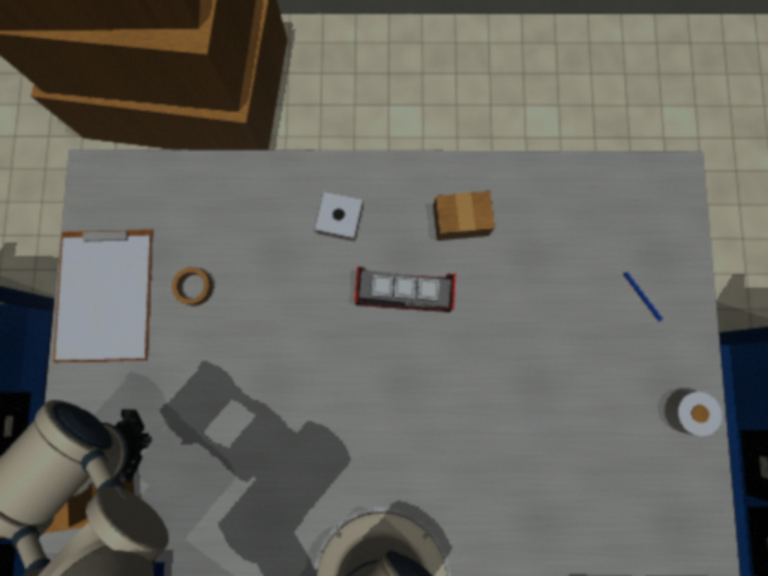

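The three small tubs stand in a row on the sheet (top crop (138,102), (190,104), (242,107)), and the bystanders haven't moved. The dark strip at the sheet's front edge could mean it shifted, so I'll check its pose before handing in.

Run:
```python
from h import *
f=cams.grab_frame("top"); W=cloud(f)
x,y,a,_=np.load("bin.npy"); a=np.deg2rad(86)
c=np.array([.6084,-.0448]); u=np.array([np.cos(a),np.sin(a)]); v=np.array([-u[1],u[0]])
d=W[...,:2]-c; X=d@u*1000; Y=d@v*1000; Z=W[...,2]*1000
m=(abs(X)<101)&(abs(Y)<45)&(Z>55)&(Z<70)
q=np.c_[X[m],Y[m]].astype(np.float32); print(len(q),cv2.minAreaRect(q),np.percentile(q,[1,99],axis=0),np.median(Z[m]))
k=np.c_[q,np.ones(len(q))]; print(np.linalg.lstsq(k,Z[m],rcond=None)[0])
save({"frame":f["frame"][155:215,225:315]},"t5",8); 
g=cams.grab_frame("side"); save({"frame":g["frame"][145:245,235:320]},"s5",6)
for t in("small1",):
  for o in see(t,"top"): e=np.array(o[:2])-c; print(e@u*1000,e@v*1000)
```

```text
516 ((-1.2119903564453125, 1.6942977905273438), (77.34870147705078, 199.37661743164062), 89.69290924072266) [[-100.29144058  -33.04191284]
 [  97.53384056   37.63100452]] 60.3154358266312
[ 1.71752999e-03 -8.06109130e-04  6.05014816e+01]
0.8489514411860172 5.438777040185133
-48.44590704967162 4.16482389684999
49.59750297571491 5.481803926230742
```

View pics/t5.png

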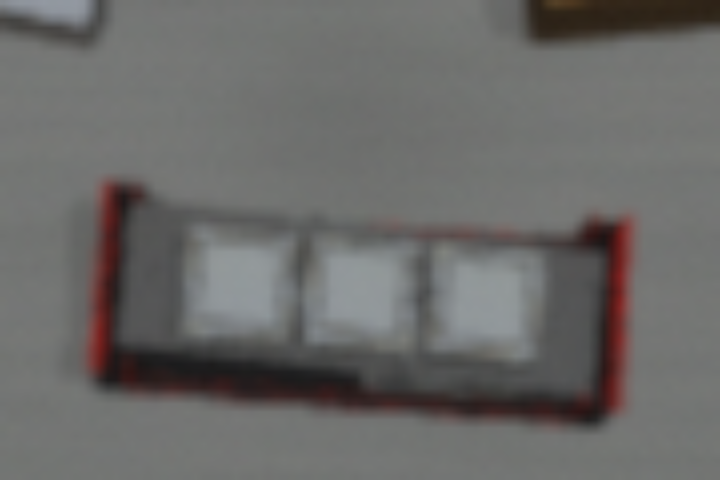

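View pics/s5.png

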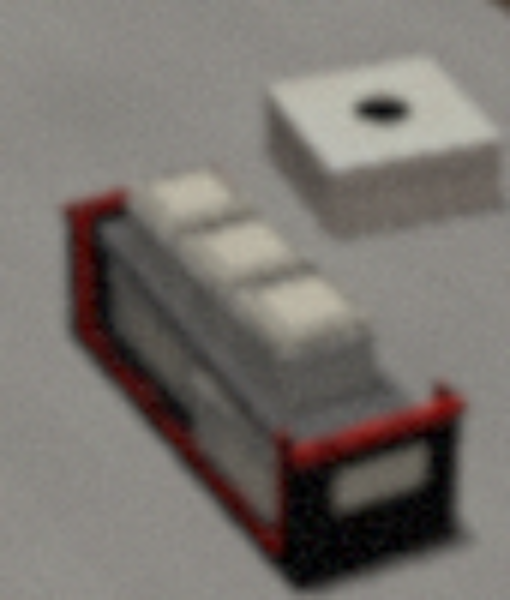

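The depth fit gives the sheet as flat (slope under 0.002, top at about 60 mm). The tubs underneath are confined by the bin walls, and the small tubs are about 5 mm off the centre line. The dark strip only means a large tub shifted a few mm under the sheet, which is within tolerance, so I'm handing in.

Run:
```python
from h import *
print(manip.hand_in(),manip.state()["clock"])
```

```text
the job is handed in; nothing more can be done
the job is handed in; nothing more can be done
```

I packed the bin and handed the job in at about 74 s: both large tubs, the sheet and the three small tubs present are in place with every lid pressed home, and the bystanders are where they were; the hand-in returned no verdict.

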